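# Hook the feeder spring onto its anchor post with a spring puller

### The job

Take the orange-handled spring puller out of its grey stand and use it to stretch the spring of the tape feeder until the long eye at the spring's end drops over the brass anchor post and stays hooked under the post's head. Work by feel: never overstretch the spring, never load it or the feeder with more than 15 N, do not touch them with the fingers, and leave the other things on the bench alone. Finally stand the puller back in its stand, fully home, and let go.

Things in the scene. Friction and masses are not known exactly. Their poses are not given: they have to be found in the camera images.
- feeder: tape feeder drive unit, fixed: aluminium plate 90 (x) x 176 (y) x 12 mm with white sprocket and blue lever; origin on the bench, plate from y = -100 to +76 mm in its frame. A brass pin on the lever carries a tension spring that runs along the feeder's +y over x = 0, towards a brass anchor post in a slotted steel block (17 mm high). Nothing on it is higher than 45 mm except the spring's free end
- spring_pin (a point): axis of the brass lever pin that carries the spring's fixed end, at the spring's height, 36 mm above the bench; feeder frame x 0, y -55 mm. Axes as the feeder's
- slot_mid (a point): middle of the slot, on the steel block, feeder frame x 0, y +42.5, z 17 mm. NOT the post: that is clamped anywhere from 12 mm before to 12 mm beyond (along feeder y), unmeasured: look or feel. Post: stem 5 mm diameter; head 10 mm diameter, flat underside at z = 38.5 mm, flat top at z = 43.5 mm; stands on a rubber bush that gives 1 mm per 3 N pressed down, 6 mm at most
- pull_eye (a point): centre (mid-thickness) of the round pull eye, the outermost part of the spring's free end, 4 mm steel bar, hole 11 mm diameter; unstretched 85.5 mm from the lever pin. In the same plane, just inboard: the long eye for the post, hole 11.5 mm along the spring x 13 mm across, its outer inside edge 9.5 mm inboard of this centre (one bar between the holes). Own +y points outward along the spring
- spring_stretch (a joint): stretch of the spring, m, 0 = unstretched; pull = 1.4 N + 180 N per m. Hooked on the post it reads 0.012 to 0.036 depending on where the post is clamped (the eye's edge bears on the far side of the stem, mid-thickness at about 36 mm height); to pass over the head it must be 2.5 to 4 mm more than that. More than 0.048 ruins the spring
- spring_lift (a joint): upward tilt of the spring about the lever pin (pin height 36 mm), rad: 0 level, 0.22 = its upper stop, where it stands by itself; it springs upward, pressing the end level takes about 2.5 N. Keep the puller's total load on spring, post and feeder (pull and push together) under 15 N
- spring_swing (a joint): free sideways swing of the spring about the lever pin, rad, 0 = in line with the post, positive anticlockwise from above, stops at 0.3 either way
- puller: spring puller standing upright, loose in the stand, 90 g. Origin at the tip of its pin, z up along the tool: steel pin 5 mm diameter from 0 to 8 mm, steel shank 12 mm diameter from 8 to 38 mm (its flat lower end is a shoulder that can press on the eye), black flange 28 mm diameter 38 to 42 mm, orange square handle 24 x 24 mm from 42 to 86 mm
- stand: grey block 60 x 60 x 46 mm, fixed; origin under its centre. An upright round hole 16 mm in diameter goes through its middle; with the puller fully home its flange lies on the block's top and its origin is 8 mm above the bench, above the block's origin
- pliers: blue-handled pliers 158 mm long, lying on the bench; leave alone
- cutters: red-handled side cutters 138 mm long, lying on the bench; leave alone
- white_tin: round white tin, 60 mm diameter, 26 mm high; leave alone
- tape_roll: amber tape roll, 66 mm diameter, 12 mm high; leave alone
- marker: black marker pen 135 mm long; leave alone
There are look-alikes about, which are no part of the job. What is shaped like the feeder but pink is not meant.

How it is judged (in metres and radians):
On the way, in this order (a step that is already met when the one before it is completed fails the run):
1. the puller stretches the spring (value of joint spring_stretch above 0.013 m and contact force between puller and feeder above 2 N), for 0.1 s.
2. the eye stays hooked on the post, under its head, without the puller (value of joint spring_stretch above 0.0105 m and value of joint spring_lift below 0.05 rad and contact force between puller and feeder below 0.1 N and distance between puller and pull_eye above 0.02 m), for 0.3 s.
At the end, for the whole second after the job is handed in: The spring stays stretched (10.5 to 38 mm) by the post alone, its eye under the post's head (lift within 0.05 rad and swing within 0.08 rad of zero); the puller stands at rest in its stand, upright within 0.08 rad, within 4 mm of the hole's centre, its flange within 3 mm of the block's top (value of joint spring_stretch between 0.0105 and 0.038 m and value of joint spring_lift between -0.05 and 0.05 rad and value of joint spring_swing between -0.08 and 0.08 rad and contact force between puller and feeder below 0.1 N and horizontal distance between puller and stand below 0.004 m and z of puller in the frame of stand between 0.005 and 0.011 m and angle between puller's own z axis and vertical below 0.08 rad and linear speed of puller below 0.02 m/s); the robot touches nothing.
It fails at once if the spring is stretched beyond 48 mm (value of joint spring_stretch above 0.048 m).
It fails at once if the puller loads the spring or the feeder with more than 15 N (contact force between puller and feeder above 15 N).
It fails at once if the robot's arm or fingers touch the feeder or its spring (contact force between any of the arm, the fingers and feeder above 0.5 N).
It fails at once if the pliers, cutters, tin, tape roll or marker are moved by more than 20 mm (distance of any of pliers, cutters, white_tin, tape_roll, marker from where it was at the start of the episode above 0.02 m).
It also fails if it takes over 72 s, if anything falls off the work surface, if the arm or the gripper's body presses on something with over 40 N, if the wrist force passes 120 N, or if a joint passes its speed limit or range.

### The arm

A 7-joint arm with a two-finger parallel gripper is mounted at the origin on a cart in front of the work surface, level with it; the furniture and walls round the work are solid. World frame = base frame: x ahead of the robot, y to its left, z up, the work surface at z = 0. Lengths are in mm, angles in degrees, forces in N, time in s.
With the tool pointing down it reaches from about 400 to 875 mm from the base axis. Payload 19.3 kg.
Tool frame: the origin (TCP) lies at the very end of the fingers, on their centre line; the grasp point (between the pads) lies 19 mm behind it; z points along the fingers, y is the line along which they close (so a half turn about z gives the same grasp; the last joint's range is limited). The gripper opens to 85 mm and grips with 20 to 120 N. Pads are 22 mm wide; open, the fingers measure 114 mm over their backs; the gripper's body (76 mm by 85 mm) begins 54 mm behind the grasp point. The pads swing forward as they close: fully open they stand 13 mm farther back than shut.
Start: joints at [70.462, 29.874, -2.08, 91.645, 1.215, 58.505, -6.463], TCP at [167.161, -602.222, 231.291] pointing down, gripper open.
Joint ranges: [-166.77, 166.77], [-17.47, 122.26], [-85.68, 81.53], [9.62, 139.38], [-72.42, 252.41], [9.2, 110.78], [-144.41, 144.41]. Speed limits (degrees/s): [108.29, 108.29, 136.94, 136.94, 172.46, 172.46, 172.46].

### API

Orientations are given as a 3x3 rotation matrix whose columns are the frame's x, y, z axes.
In Python, from workcell import telemetry, capture, bot gives the robot as it stands. The module is installed in compiled form; this text tells all that it offers.
- The arm moves only by the shell command python3 -m handwheel 'ROWS' [FORCE]. ROWS is JSON, a list of rows, each a list of 3 entries, a list of its own where there are three numbers: the opening, from -1 (shut) to 1 (fully open), then the shift along the world's x, y, z in mm, then the turn about the world's z in rad. A call has 1 to 12 rows; each row shifts and turns the commanded pose from where the row before left it; what a row does not reach is not made up. A row lasts 1/10 s, in which the tool goes at most 50 mm and 8.59 degrees, less where a joint would pass 70% of its speed; a pose out of reach is approached as far as the arm can. A call with a gripper value outside its range is refused whole. The fingers move at their own pace and stop on an object; FORCE is the grip in N (left out, the last holds). Time passes only in rows, so rows that do not move let the fingers close. It gives the time, the measured TCP pose, the force, the opening and the grip force at its end, in the units of the state.
- telemetry.read_state(): the state, without advancing time (a new reading comes with each control period).
- capture(name): name is "scene" or "top" or "wrist"; returns a dict with "frame" (420x560x3 uint8, red, green, blue), "camera_matrix" (3x3 intrinsics, pixels), "camera_from_world" (4x4, takes a point from world to camera coordinates); the wrist camera has in their place "mount" (4x4, takes a point from camera to tool coordinates, whose origin is the TCP and whose axes are the flange's). Camera axes: x right, y down, z forward; pixel columns grow to the right and rows downward; lengths in mm; the calibration is good to about 2 mm. A picture is of the moment at which its call begins: read the wrist's pose just before it. There is no depth.
- bot.close_job(): hands the job in; it is judged then, once.
The state is a dict: "t": time; "q": joint angles; "joint_vel": joint speeds; "tau": joint torques, N m; "ee_pos": TCP position; "eef_rot": TCP orientation; "contact_force": force on the tool from outside, world axes, zero at the start; "wrist_torque": the same for the moment, N m; "opening": finger opening in mm; "grip_force": force on a finger pad.
Only numpy, scipy, OpenCV 4.12 (cv2) and the standard library are available. Lean on these libraries where they do the work, as an engineer would, in place of code of your own. Each camera call takes 0.05 s, during which the arm holds its last target. There are 200 camera calls.

## Working session

There is one attempt and no reset: what is moved stays moved. The work goes in short steps, Python scripts to look and compute and a shell command to move; the robot and the scene stay as the last step left them, time stands still between calls to the robot, and variables do not carry over. Pictures are saved under pics/ and viewed, at most 13 in all, crops included, and the job is handed in when it is done.

```bash
mkdir -p pics; cat > h.py <<'E'
import numpy as np, cv2, json
from workcell import telemetry, capture, bot
def grab(n,name=None):
    s=telemetry.read_state(); c=capture(n)
    if n=="wrist":
        T=np.eye(4);T[:3,:3]=np.array(s["eef_rot"]);T[:3,3]=s["ee_pos"]
        W=T@np.array(c["mount"]); E=np.linalg.inv(W)
    else: E=np.array(c["camera_from_world"])
    K=np.array(c["camera_matrix"])
    if name:
        cv2.imwrite(f"pics/{name}.png",c["frame"][:,:,::-1]); np.savez(f"pics/{name}.npz",K=K,E=E,f=c["frame"])
    return c["frame"],K,E
def load(name):
    d=np.load(f"pics/{name}.npz"); return d["f"],d["K"],d["E"]
def ray(K,E,uv):
    W=np.linalg.inv(E); d=W[:3,:3]@np.linalg.inv(K)@np.array([uv[0],uv[1],1.]); return W[:3,3],d/np.linalg.norm(d)
def onz(K,E,uv,z):
    o,d=ray(K,E,uv); return o+d*(z-o[2])/d[2]
def tri(obs):
    A=np.zeros((3,3));b=np.zeros(3);rs=[ray(*o) for o in obs]
    for o,d in rs: P=np.eye(3)-np.outer(d,d);A+=P;b+=P@o
    p=np.linalg.solve(A,b); return p,[np.linalg.norm((np.eye(3)-np.outer(d,d))@(p-o)) for o,d in rs]
def proj(K,E,p):
    q=E[:3,:3]@np.array(p,float)+E[:3,3]; q=K@q; return q[:2]/q[2]
E
python3 - <<'E'
from h import *
for n in("scene","top"):
    f,K,E=grab(n,n+"0"); print(n,K.round(1).tolist(),np.linalg.inv(E).round(2).tolist())
a=[load(n+"0")[0] for n in("scene","top")]
s=telemetry.read_state(); print(s["t"],s["ee_pos"],np.round(s["eef_rot"],3).tolist(),s["opening"],s["contact_force"])
f,K,E=grab("wrist","w0");print(np.linalg.inv(E).round(2).tolist())
E
```

```text
scene [[412.3, 0.0, 280.8], [0.0, 412.3, 206.2], [0.0, 0.0, 1.0]] [[-0.62, -0.6, 0.5, -78.23], [-0.78, 0.47, -0.41, 545.59], [0.01, -0.65, -0.76, 996.1], [0.0, 0.0, 0.0, 1.0]]
top [[415.6, 0.0, 286.2], [0.0, 415.6, 210.3], [0.0, 0.0, 1.0]] [[-0.01, -1.0, 0.06, 437.69], [-1.0, 0.01, -0.02, 70.51], [0.02, -0.06, -1.0, 1398.19], [0.0, 0.0, 0.0, 1.0]]
0.1 [ 167.07013097 -601.9725145   230.79350657] [[0.964, 0.267, -0.0], [0.267, -0.964, 0.001], [-0.0, -0.001, -1.0]] 85.5650702128467 [ 0.02606991 -0.5229298  -0.336149  ]
[[0.27, -0.93, -0.26, 231.7], [-0.96, -0.26, -0.07, -584.38], [-0.0, 0.27, -0.96, 373.51], [0.0, 0.0, 0.0, 1.0]]
```

View pics/scene0.png

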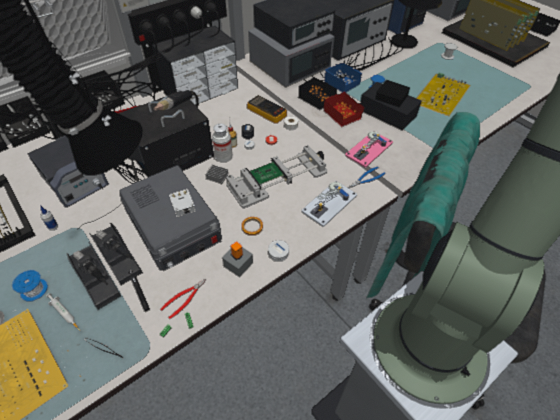

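View pics/top0.png

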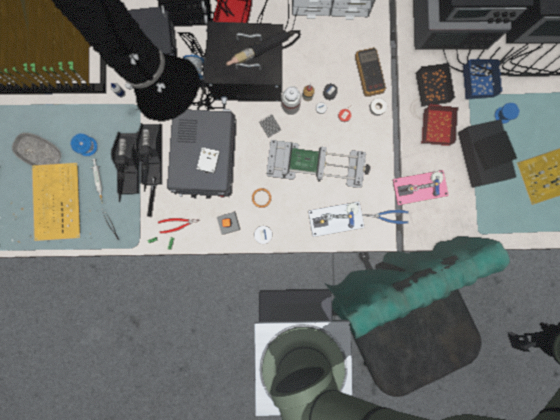

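Scene: the puller and stand are at about (237,255), the feeder at (330,202). Top: the stand is at (228,223) and the feeder at (335,218), with the pink look-alike at (420,187). I'll zoom in on both.

```bash
python3 - <<'E'
from h import *
t=load("top0")[0];s=load("scene0")[0]
def z(f,u,v,w,h,k): return cv2.resize(f[v:v+h,u:u+w],None,fx=k,fy=k,interpolation=cv2.INTER_CUBIC)
A=np.hstack([z(t,300,195,70,50,7)[:300],z(t,208,202,40,43,7)[:300]])
B=np.hstack([z(s,298,175,70,50,7)[:300],z(s,217,233,40,43,7)[:300]])
cv2.imwrite("pics/zoom.png",np.vstack([A,B])[:,:,::-1]);print(A.shape)
K,E=load("top0")[1:]
for uv in[(335,218),(228,223),(310,222),(361,215),(262,235),(262,198)]: print(uv,onz(K,E,uv,10).round(0))
E
```

```text
(300, 770, 3)
(335, 218) [ 495. -116.   10.]
(228, 223) [483. 242.  10.]
(310, 222) [482. -31.  10.]
(361, 215) [ 504. -203.   10.]
(262, 235) [441. 129.  10.]
(262, 198) [565. 128.  10.]
```

View pics/zoom.png

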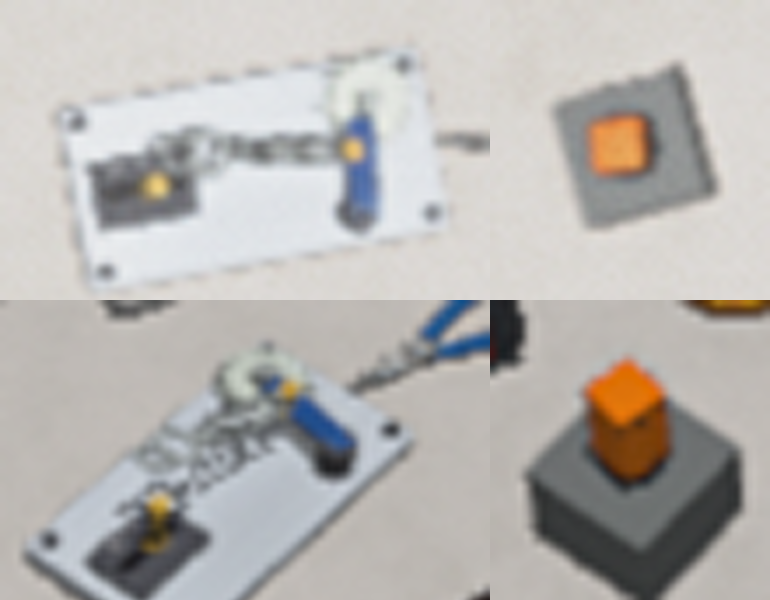

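```bash
python3 - <<'E'
from h import *
t=load("top0")[1:];s=load("scene0")[1:]
for n,a,b in[("pin",(350.3,216.1),(339.1,187.6)),("post",(322.3,221.6),(320.6,204.3)),("eye",(322.9,216.1),(320.1,195)),("puller top",(226.3,222.7),(236.3,245.6))]:
    p,r=tri([(*t,a),(*s,b)]);print(n,p.round(1),np.round(r,1))
E
python3 -m handwheel '[[1,[40,48,0],0],[1,[30,48,0],0],[1,[30,48,0],0],[1,[30,48,0],0],[1,[30,48,0],0],[1,[30,48,0],0],[1,[30,48,0],0],[1,[30,48,0],0],[1,[30,48,0],0],[1,[30,48,0],0],[1,[0,0,0],0],[1,[0,0,0],0]]'
```

```text
pin [ 498.5 -163.    37.6] [0.9 0.9]
post [482.1 -70.1  37.4] [0.3 0.3]
eye [496.1 -72.1  66.8] [4.1 4.1]
puller top [481.2 237.8  88.7] [0. 0.]
t: 1.35
ee_pos: [438.0, -181.3, 231.1]
eef_rot: [[0.963, 0.27, -0.0], [0.27, -0.963, 0.0], [-0.0, -0.0, -1.0]]
contact_force: [0.1, -1.1, 0.4]
opening: 85.4
grip_force: 0.0
```

```bash
python3 -c "
from h import *
grab('wrist','w1')"
python3 -m handwheel '[[1,[10,45,0],0],[1,[10,45,0],0],[1,[0,0,0],0],[1,[0,0,0],0]]'
python3 -c "
from h import *
grab('wrist','w2')"
python3 -m handwheel '[[1,[0,45,0],0],[1,[0,45,0],0],[1,[0,45,0],0],[1,[0,45,0],0],[1,[0,45,0],0],[1,[0,45,0],0],[1,[0,0,0],0],[1,[0,0,0],0]]'
python3 -c "
from h import *
grab('wrist','w3')"
python3 -m handwheel '[[1,[0,45,0],0],[1,[0,45,0],0],[1,[0,0,0],0],[1,[0,0,0],0]]'
python3 -c "
from h import *
grab('wrist','w4')
I=[load('w%d'%i)[0] for i in (1,2,3,4)]
I=[cv2.resize(i,(400,300),interpolation=cv2.INTER_AREA) for i in I]
cv2.imwrite('pics/m.png',np.vstack([np.hstack(I[:2]),np.hstack(I[2:])])[:,:,::-1])"
```

```text
t: 1.8
ee_pos: [457.4, -92.7, 231.2]
eef_rot: [[0.964, 0.267, -0.0], [0.267, -0.964, -0.0], [-0.0, 0.0, -1.0]]
contact_force: [-0.9, -0.7, -0.5]
opening: 85.2
grip_force: 0.0
t: 2.65
ee_pos: [458.0, 176.8, 231.0]
eef_rot: [[0.964, 0.267, -0.0], [0.267, -0.964, -0.001], [-0.001, 0.0, -1.0]]
contact_force: [0.2, -0.5, 0.2]
opening: 85.7
grip_force: 0.0
t: 3.1
ee_pos: [458.2, 266.5, 231.0]
eef_rot: [[0.964, 0.266, -0.0], [0.266, -0.964, -0.001], [-0.0, 0.001, -1.0]]
contact_force: [0.7, 0.4, 0.1]
opening: 85.2
grip_force: 0.0
```

View pics/m.png

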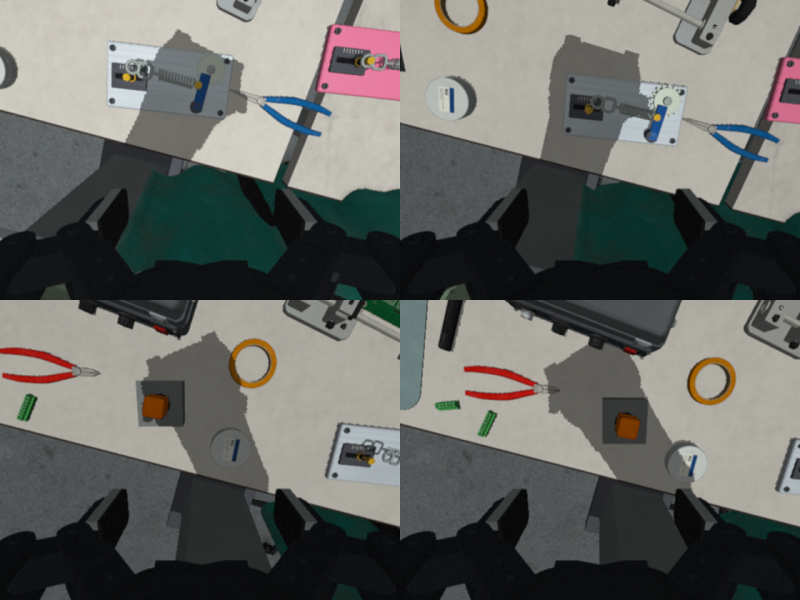

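```bash
python3 -c "
from h import *
C=[('w1',150,70),('w2',230,110),('w3',180,105),('w4',270,130)]
I=[cv2.resize(load(n)[0][v:v+75,u:u+100],(400,300),interpolation=cv2.INTER_CUBIC) for n,u,v in C]
I=[cv2.convertScaleAbs(i,alpha=1.6) if k else i for k,i in enumerate(I)]
cv2.imwrite('pics/m2.png',np.vstack([np.hstack(I[:2]),np.hstack(I[2:])])[:,:,::-1])"
```

```text
(no output)
```

View pics/m2.png

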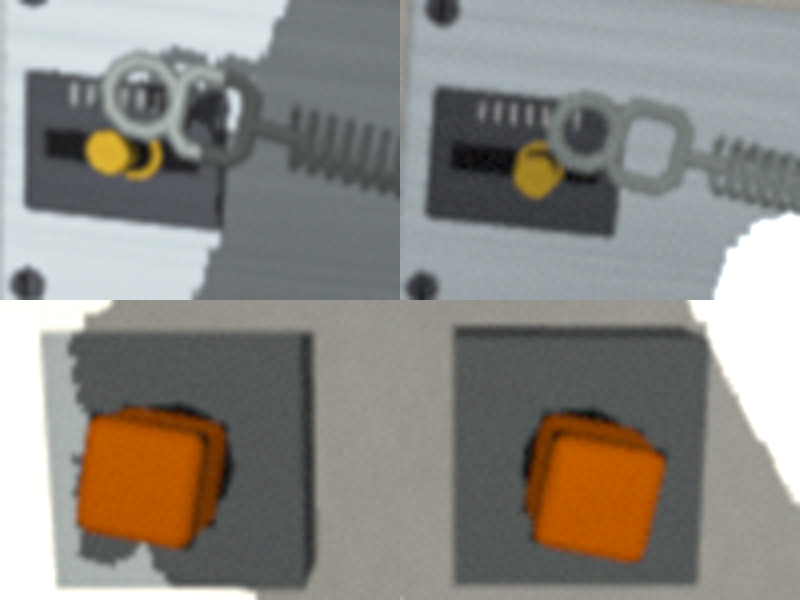

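Tools: the handle is turned about 10° to the gripper. In w1 the post head is at (177,108) and the pull eye at (185,93). In w2 the head is at (265,152) and the eye at (275,142).

```bash
python3 - <<'E'
from h import *
V={n:load(n) for n in('w1','w2','w3','w4')}
O={}
for n in('w1','w2'):
    f,K,E=V[n]; h=cv2.cvtColor(f,cv2.COLOR_RGB2HSV)
    m=cv2.inRange(h,(18,150,80),(32,255,255)); k,l,s,c=cv2.connectedComponentsWithStats(m)
    print(n,[(c[i].round(1).tolist(),int(s[i,4])) for i in range(1,k) if s[i,4]>8])
def T(nm,*o):
    p,r=tri([(*V[n][1:],uv) for n,uv in o]);print(nm,p.round(1),np.round(r,1));return p
T("post",('w1',(177.5,108)),('w2',(265,152)))
T("eye",('w1',(185,93.25)),('w2',(275,142.5)))
a=np.array([(92,115),(207,128),(190,248),(80,225)])/4+(180,105); b=np.array([(153,130),(264,158),(245,262),(137,237)])/4+(270,130)
P=np.array([T("h",('w3',x),('w4',y)) for x,y in zip(a,b)]); c=P.mean(0);print(c)
for n,q in(('w3',a),('w4',b)):
    Z=np.array([onz(*V[n][1:],u,94) for u in q]);e=np.roll(Z,-1,0)-Z
    print(n,Z.mean(0).round(1),np.linalg.norm(e,axis=1).round(1),(np.degrees(np.arctan2(e[:,1],e[:,0]))%90).round(1))
# stand top corners
for n,q in(('w3',[(305,35),(305,280),(57,287)]),('w4',[(55,30),(290,35),(290,283),(55,283)])):
    o=(180,105) if n=='w3' else (270,130)
    print(n,[onz(*V[n][1:],np.array(u)/4+o,46).round(1).tolist() for u in q])
E
```

```text
w1 [([499.5, 86.4], 37), ([518.1, 84.4], 96), ([179.6, 108.3], 135), ([277.1, 118.9], 67)]
w2 [([53.8, 13.1], 138), ([98.3, 29.4], 590), ([263.3, 153.4], 78), ([359.5, 164.0], 64)]
post [482.  -69.4  41.1] [1.1 1.1]
eye [495.6 -76.6  53.1] [0.2 0.2]
h [490.2 251.7  86.9] [0.3 0.3]
h [492.7 228.1  90.1] [1.2 1.2]
h [469.6 225.6  92.3] [0. 0.]
h [468.1 248.8  90.1] [0.3 0.3]
[480.14261022 238.57212067  89.85440496]
w3 [480.9 237.9  94. ] [23.  24.5 22.7 22.2] [9.1 5.1 3.5 5.7]
w4 [480.6 239.2  94. ] [23.6 22.1 23.3 22.5] [1.4 7.6 2.2 8.2]
w3 [[515.9, 216.4, 46.0], [460.8, 202.3, 46.0], [443.1, 259.6, 46.0]]
w4 [[502.2, 275.9, 46.0], [515.8, 222.5, 46.0], [458.8, 203.7, 46.0], [443.3, 259.5, 46.0]]
```

```bash
python3 -m handwheel '[[1,[11,-13,-40],-0.09],[1,[11,-14,-40],-0.085],[1,[0,0,-30],0],[1,[0,0,0],0],[1,[0,0,-25],0],[1,[0,0,-20],0],[1,[0,0,-20],0],[1,[0,0,0],0]]'
python3 - <<'E'
from h import *
V={n:load(n) for n in('w1','w2')}
t=load("top0");s=load("scene0")
p,r=tri([(*V['w1'][1:],(277.1,118.9)),(*V['w2'][1:],(359.5,164))]);print("pin",p,r)
for n,u,z in(('w1',(277.1,118.9),38),('w2',(359.5,164),38),('w1',(177.5,108),43.5),('w2',(265,152),43.5)):print(n,onz(*V[n][1:],u,z).round(1))
E
```

```text
t: 3.95
ee_pos: [479.5, 239.7, 56.1]
eef_rot: [[0.995, 0.095, -0.001], [0.095, -0.995, -0.001], [-0.001, 0.001, -1.0]]
contact_force: [-0.8, -0.3, 0.5]
opening: 85.4
grip_force: 0.0
pin [ 496.51144042 -161.01411646   41.39602696] [np.float64(0.04099498725690182), np.float64(0.04099498725703091)]
w1 [ 496.4 -161.    38. ]
w2 [ 496.3 -161.9   38. ]
w1 [481.  -69.9  43.5]
w2 [483.4 -69.7  43.5]
```

```bash
python3 -m handwheel '[[-1,[0,0,0],0],[-1,[0,0,0],0],[-1,[0,0,0],0],[-1,[0,0,0],0],[-1,[0,0,0],0],[-1,[0,0,0],0],[-1,[0,0,0],0],[-1,[0,0,0],0],[-1,[0,0,0],0],[-1,[0,0,0],0]]' 80
```

```text
t: 4.95
ee_pos: [480.0, 240.9, 57.1]
eef_rot: [[0.995, 0.096, 0.001], [0.096, -0.995, 0.0], [0.001, -0.0, -1.0]]
contact_force: [-1.9, -1.3, 13.0]
opening: 22.9
grip_force: 77.8
```

```bash
python3 -m handwheel '[[-1,[0,0,10],0],[-1,[0,0,20],0],[-1,[0,0,30],0],[-1,[0,0,30],0],[-1,[0,-30,0],0],[-1,[3,-45,0],0],[-1,[3,-45,0],0],[-1,[3,-45,0],0],[-1,[3,-45,0],0],[-1,[3,-45,0],0],[-1,[0,-45,0],0],[-1,[0,-17,0],0]]' 110
python3 -m handwheel '[[-1,[0,0,-20],0],[-1,[0,0,0],0],[-1,[0,0,0],0],[-1,[0,0,0],0]]'
python3 - <<'E'
from h import *
a=grab('wrist','w5')[0];b=grab('scene','s5')[0];c=grab('top','t5')[0]
I=[cv2.resize(a,(400,300),interpolation=cv2.INTER_AREA)]+[cv2.resize(f[v:v+75,u:u+100],(400,300),interpolation=cv2.INTER_CUBIC) for f,u,v in((b,275,150),(c,285,175))]
I.append(cv2.resize(a[100:250,150:350],(400,300),interpolation=cv2.INTER_CUBIC))
cv2.imwrite('pics/m5.png',np.vstack([np.hstack(I[:2]),np.hstack(I[2:])])[:,:,::-1])
E
```

```text
t: 6.15
ee_pos: [494.1, -80.7, 146.8]
eef_rot: [[0.996, 0.091, -0.0], [0.091, -0.996, -0.001], [-0.0, 0.001, -1.0]]
contact_force: [-0.5, 0.9, -0.4]
opening: 22.7
grip_force: 107.9
t: 6.55
ee_pos: [495.0, -75.6, 127.1]
eef_rot: [[0.995, 0.097, 0.001], [0.097, -0.995, 0.0], [0.001, -0.0, -1.0]]
contact_force: [0.7, -0.5, -1.6]
opening: 22.4
grip_force: 107.8
```

View pics/m5.png

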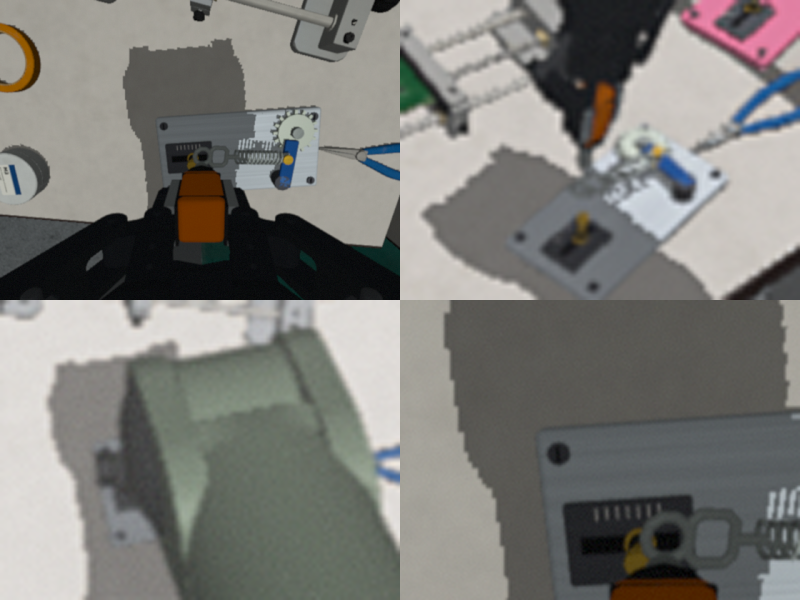

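```bash
python3 - <<'E'
from h import *
V={n:load(n) for n in('w1','w2','w5')}
f,K,E=V['w5']
h=cv2.cvtColor(f,cv2.COLOR_RGB2HSV); 
m=cv2.inRange(h,(5,180,60),(15,255,255)); m[:,:200]=0; ys,xs=np.where(m>0)
g=f[:,:,0].astype(int)
for v in range(232,350,6):
    r=xs[ys==v]
    if len(r): print(v,r.min(),r.max(),g[v,(r.min()+r.max())//2])
z=127.1+37
for u in((252,276),(314,276),(314,339),(252,339)): print(onz(K,E,u,z).round(1))
ob=[(*V['w1'][1:],(185,93.25)),(*V['w2'][1:],(275,142.5)),(*V['w5'][1:],(282.5,220))]
print("eye",tri(ob)); print("eye z54",[onz(*o,54).round(1) for o in ob])
h=cv2.cvtColor(cv2.convertScaleAbs(f,alpha=1.5),cv2.COLOR_RGB2HSV);m=cv2.inRange(h,(18,130,60),(32,255,255)); k,l,s,c=cv2.connectedComponentsWithStats(m)
for i in range(1,k):
    if s[i,4]>8: print(c[i].round(1),s[i,4],onz(K,E,c[i],41).round(1))
E
```

```text
244 258 304 78
250 256 307 79
256 254 309 79
262 253 310 78
268 252 311 79
280 250 313 90
286 249 314 107
292 249 314 109
298 249 313 109
304 249 313 109
310 250 313 110
316 250 313 107
322 250 313 109
328 250 313 109
334 251 312 110
[508.  -64.9 164.1]
[510.  -85.8 164.1]
[485.4 -88.8 164.1]
[483.3 -66.7 164.1]
eye (array([495.53353414, -76.92505335,  55.95912527]), [np.float64(0.5366881051826716), np.float64(0.43621482895735536), np.float64(0.42957318869746136)])
eye z54 [array([495.8, -76.8,  54. ]), array([495.5, -76.5,  54. ]), array([494.5, -77. ,  54. ])]
[29.7 85.9] 1343 [563.   89.5  41. ]
[51.4 97.2] 14 [557.4  76.4  41. ]
[ 50.4 101.8] 9 [554.6  77.3  41. ]
[266.4 226.6] 162 [484.5 -66.7  41. ]
[402.9 223.3] 134 [ 496.2 -161.7   41. ]
```

The eye, triangulated from three views, is at (495.5,-76.9,56), which matches the expected height. The puller is centred in the grip. I'll descend into the eye.

```bash
python3 -m handwheel '[[-1,[-0.5,-1,-10],0],[-1,[0,0,-6],0],[-1,[0,0,-4],0],[-1,[0,0,-3],0],[-1,[0,0,-3],0],[-1,[0,0,0],0],[-1,[0,0,0],0]]'
python3 -m handwheel '[[-1,[0,3,0],0],[-1,[0,3,0],0],[-1,[0,2,0],0],[-1,[0,0,0],0],[-1,[0,0,0],0],[-1,[0,0,0],0]]'
python3 - <<'E'
from h import *
for i in range(6): print(np.round(telemetry.read_state()["contact_force"],2)); capture("wrist")
a=grab('wrist','w6')[0];b=grab('scene','s6')[0]
I=[cv2.resize(f[v:v+75,u:u+100],(400,300),interpolation=cv2.INTER_CUBIC) for f,u,v in((b,275,150),(a,250,180))]
cv2.imwrite('pics/m6.png',np.hstack(I)[:,:,::-1])
E
```

```text
t: 7.4
ee_pos: [494.2, -77.2, 100.3]
eef_rot: [[0.995, 0.096, -0.0], [0.096, -0.995, 0.0], [-0.0, -0.0, -1.0]]
contact_force: [-0.6, -0.3, -1.0]
opening: 23.0
grip_force: 107.8
t: 8.0
ee_pos: [494.2, -69.4, 100.3]
eef_rot: [[0.995, 0.096, 0.0], [0.096, -0.995, -0.0], [0.0, 0.0, -1.0]]
contact_force: [-0.2, -3.2, -1.1]
opening: 22.7
grip_force: 107.6
[-0.16 -3.24 -1.08]
[ 0.74 -2.71  0.42]
[ 0.65 -2.15 -0.27]
[-0.38 -2.84 -0.25]
[-0.29 -2.84 -0.46]
[ 0.32 -2.77 -0.7 ]
```

View pics/m6.png

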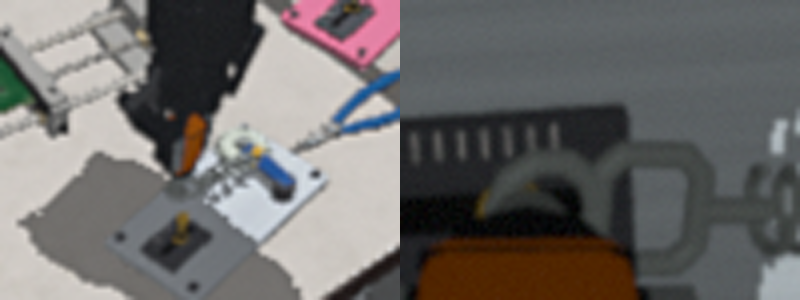

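The pull is about 2.7 N, so the pin is seated in the pull eye. Next I'll bring it into line and stretch it, above the head.

```bash
python3 -m handwheel '[[-1,[-2,3,0],0],[-1,[-3,3,0],0],[-1,[-3,3,0],0],[-1,[-3,3,0],0],[-1,[-3.5,3,0],0],[-1,[0,0,-3],0],[-1,[0,0,-3],0],[-1,[0,0,-2],0],[-1,[0,0,0],0],[-1,[0,0,0],0],[-1,[0,0,0],0]]'
python3 - <<'E'
from h import *
F=[]
for i in range(5): F.append(telemetry.read_state()["contact_force"]); grab("wrist","w7")
print(np.mean(F,0).round(2),telemetry.read_state()["ee_pos"])
a=load('w7')[0]
cv2.imwrite('pics/m7.png',cv2.convertScaleAbs(cv2.resize(a[160:280,220:380],(800,600),interpolation=cv2.INTER_CUBIC),alpha=1.5)[:,:,::-1])
E
```

```text
t: 9.5
ee_pos: [479.8, -54.4, 92.1]
eef_rot: [[0.995, 0.095, 0.0], [0.095, -0.995, -0.0], [0.0, 0.0, -1.0]]
contact_force: [0.5, -5.0, -0.6]
opening: 22.6
grip_force: 107.7
[ 0.64 -4.96 -0.21] [479.76007821 -54.35105809  92.11798638]
```

View pics/m7.png

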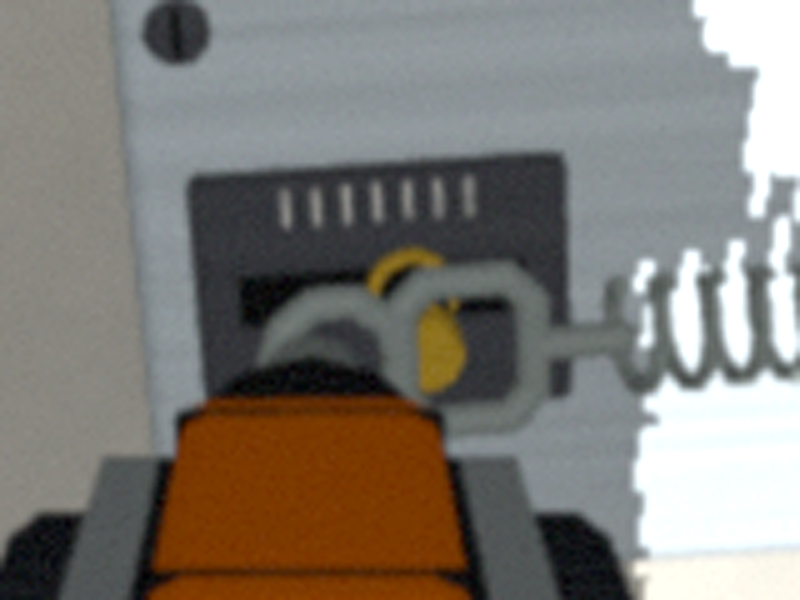

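The puller holds the spring at 5 N. The long eye is laterally centred on the head, and its outer bar still covers the head's outer part (bar edge at about u=418 in the crop, head's inboard edge at 467).

```bash
python3 - <<'E'
from h import *
f,K,E=load('w7'); u=np.array([-.156,.988]); L=np.array([496.4,-161.3])
def d(c,z):
    p=onz(K,E,(220+c[0]/5,160+c[1]/5),z)[:2]-L; return (p@u).round(2),(p@[.988,.156]).round(2)
print("edge top/bot",d((418,345),49.5),d((418,345),46.5),"inner edge",d((520,345),47.5))
print("head in edge",d((467,350),43.5),d((467,350),41)); print("stem/head top? bottom v",d((435,392),43.5)); print("eye lat",d((460,292),48),d((460,405),48))
E
```

```text
edge top/bot (np.float64(94.76), np.float64(2.86)) (np.float64(94.61), np.float64(1.82)) inner edge (np.float64(82.92), np.float64(1.45))
head in edge (np.float64(88.73), np.float64(-0.19)) (np.float64(88.53), np.float64(-1.07))
stem/head top? bottom v (np.float64(92.7), np.float64(-5.23))
eye lat (np.float64(89.63), np.float64(8.42)) (np.float64(90.13), np.float64(-5.31))
```

```bash
cat > f.py <<'E'
from h import *
F=[]
for i in range(4): F.append(telemetry.read_state()["contact_force"]); grab("wrist","wl")
s=telemetry.read_state();print("F",np.mean(F,0).round(2),np.linalg.norm(np.mean(F,0)).round(1),"pos",s["ee_pos"].round(2),round(s["t"],2))
E
python3 -m handwheel '[[-1,[-1.2,1.5,0],0],[-1,[-1,1.7,0],0],[-1,[0,0,-2],0],[-1,[0,0,-1],0],[-1,[0,0,0],0],[-1,[0,0,0],0]]' >/dev/null; python3 f.py
python3 -m handwheel '[[-1,[0,0,-1],0],[-1,[0,0,-0.5],0],[-1,[0,0,0],0],[-1,[0,0,0],0]]'>/dev/null; python3 f.py
```

```text
F [ 0.92 -5.17 -0.28] 5.3 pos [477.58 -51.2   89.13] 10.55
F [ 0.72 -5.09  0.26] 5.1 pos [477.47 -51.03  87.79] 11.15
```

```bash

python3 -m handwheel '[[-1,[0,0,-0.5],0],[-1,[0,0,-0.5],0],[-1,[0,0,0],0],[-1,[0,0,0],0]]'>/dev/null; python3 f.py
python3 -m handwheel '[[-1,[0,0,-0.5],0],[-1,[0,0,-0.5],0],[-1,[0,0,0],0],[-1,[0,0,0],0]]'>/dev/null; python3 f.py
python3 - <<'E'
from h import *
a=load('wl')[0]
cv2.imwrite('pics/m8.png',cv2.convertScaleAbs(cv2.resize(a[160:280,220:380],(800,600),interpolation=cv2.INTER_CUBIC),alpha=1.5)[:,:,::-1])
E
```

```text
F [ 0.78 -4.08  0.4 ] 4.2 pos [477.48 -50.98  86.79] 11.75
F [ 0.94 -3.62  0.69] 3.8 pos [477.45 -51.01  85.79] 12.35
```

View pics/m8.png

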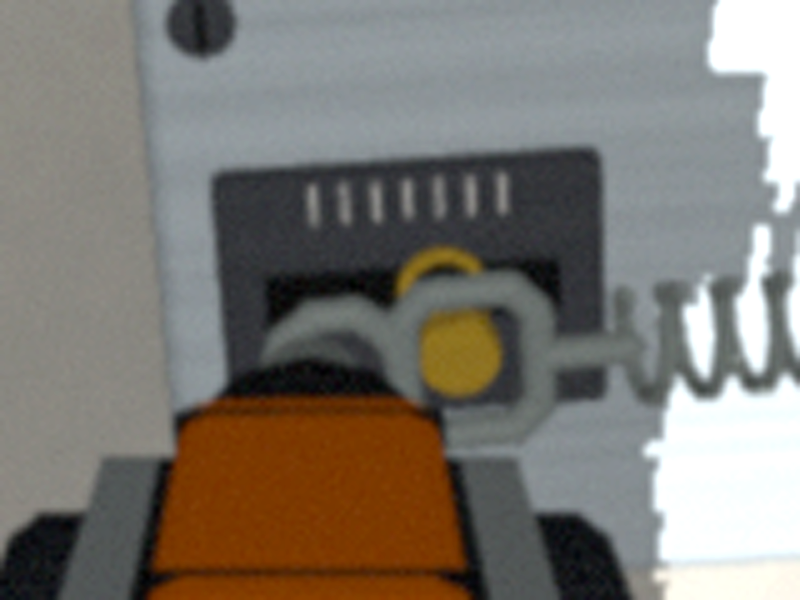

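```bash

python3 -m handwheel '[[-1,[0.3,0.5,0],0],[-1,[0.1,0.4,0],0],[-1,[0,0,0],0],[-1,[0,0,0],0]]'>/dev/null; python3 f.py
python3 -m handwheel '[[-1,[0,0,-0.5],0],[-1,[0,0,-0.5],0],[-1,[0,0,0],0],[-1,[0,0,0],0]]'>/dev/null; python3 f.py
```

```text
F [ 0.88 -5.74 -0.4 ] 5.8 pos [477.88 -50.3   85.79] 12.95
F [ 1.47 -5.11  0.25] 5.3 pos [477.91 -50.29  84.8 ] 13.55
```

```bash

python3 -m handwheel '[[-1,[0,0.3,0],0],[-1,[0,0,-0.7],0],[-1,[0,0,-0.8],0],[-1,[0,0,0],0],[-1,[0,0,0],0]]'>/dev/null; python3 f.py
python3 -m handwheel '[[-1,[0,0,-0.7],0],[-1,[0,0,-0.8],0],[-1,[0,0,0],0],[-1,[0,0,0],0]]'>/dev/null; python3 f.py
```

```text
F [ 0.63 -5.2   0.22] 5.2 pos [477.87 -50.02  83.29] 14.25
F [ 0.76 -5.2   0.27] 5.3 pos [477.92 -50.02  81.83] 14.85
```

```bash

python3 -m handwheel '[[-1,[0,0,-0.7],0],[-1,[0,0,-0.8],0],[-1,[0,0,0],0],[-1,[0,0,0],0]]'>/dev/null; python3 f.py
python3 -m handwheel '[[-1,[0,0,-0.7],0],[-1,[0,0,-0.8],0],[-1,[0,0,0],0],[-1,[0,0,0],0]]'>/dev/null; python3 f.py
python3 - <<'E'
from h import *
a=load('wl')[0]
cv2.imwrite('pics/m9.png',cv2.convertScaleAbs(cv2.resize(a[160:280,220:380],(800,600),interpolation=cv2.INTER_CUBIC),alpha=1.5)[:,:,::-1])
E
```

```text
F [ 1.08 -4.88  0.62] 5.0 pos [477.91 -50.    80.32] 15.45
F [ 1.61 -5.46  0.97] 5.8 pos [477.93 -50.04  78.83] 16.05
```

View pics/m9.png

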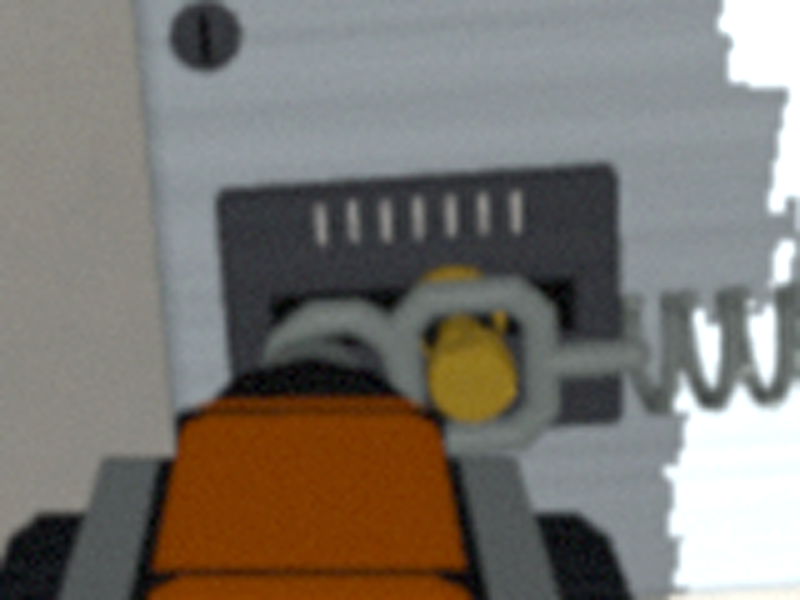

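The eye is now below the head, with the head overlying the hole and the stem visible through it. I'll press slightly lower and relax inward.

```bash

python3 -m handwheel '[[-1,[0,0,-0.7],0],[-1,[0.2,-1,0],0],[-1,[0.2,-1,0],0],[-1,[0.1,-1,0],0],[-1,[0,0,0],0],[-1,[0,0,0],0]]'>/dev/null; python3 f.py
python3 -m handwheel '[[-1,[0.2,-1,0],0],[-1,[0.2,-1,0],0],[-1,[0,0,0],0],[-1,[0,0,0],0]]'>/dev/null; python3 f.py
```

```text
F [ 0.69 -4.97  1.33] 5.2 pos [478.35 -52.81  78.09] 16.85
F [-0.3   1.01  0.86] 1.4 pos [478.75 -54.67  78.08] 17.45
```

```bash

python3 -m handwheel '[[-1,[0.2,-1.3,0],0],[-1,[0,0,0],0],[-1,[0,0,0],0]]'>/dev/null; python3 f.py
python3 -m handwheel '[[-1,[0,0,2],0],[-1,[0,0,2],0],[-1,[0,0,2],0],[-1,[0,0,2],0],[-1,[0,0,0],0]]'>/dev/null; python3 f.py
```

```text
F [ 0.31 -1.17  0.73] 1.4 pos [478.95 -56.18  78.09] 17.95
F [ 0.02  0.05 -0.81] 0.8 pos [478.92 -56.12  86.04] 18.65
```

```bash

python3 -m handwheel '[[-1,[0,0,10],0],[-1,[0,0,25],0],[-1,[0,0,29],0],[-1,[0,0,0],0],[-1,[0,0,0],0],[-1,[0,0,0],0]]'
python3 - <<'E'
from h import *
a=grab('wrist','w10')[0]; b=grab('scene','s10')[0]
I=[cv2.resize(f[v:v+75,u:u+100],(400,300),interpolation=cv2.INTER_CUBIC) for f,u,v in((b,275,165),(a,225,170))]
cv2.imwrite('pics/m10.png',cv2.convertScaleAbs(np.hstack(I),alpha=1.4)[:,:,::-1])
E
python3 -m handwheel '[[-1,[0,45,0],0],[-1,[0,45,0],0],[-1,[0,45,0],0],[-1,[0,45,0],0],[-1,[0,45,0],0],[-1,[0,45,0],0],[-1,[1,26.7,0],0],[-1,[0,0,0],0],[-1,[0,0,0],0]]'
```

```text
t: 19.25
ee_pos: [478.6, -56.1, 149.7]
eef_rot: [[0.995, 0.096, -0.001], [0.096, -0.995, 0.0], [-0.001, -0.0, -1.0]]
contact_force: [-0.4, 0.1, -1.0]
opening: 23.0
grip_force: 108.1
t: 20.25
ee_pos: [479.5, 240.5, 149.3]
eef_rot: [[0.995, 0.097, -0.001], [0.097, -0.995, -0.001], [-0.001, 0.001, -1.0]]
contact_force: [-0.4, 0.2, -1.4]
opening: 22.8
grip_force: 108.2
```

View pics/m10.png

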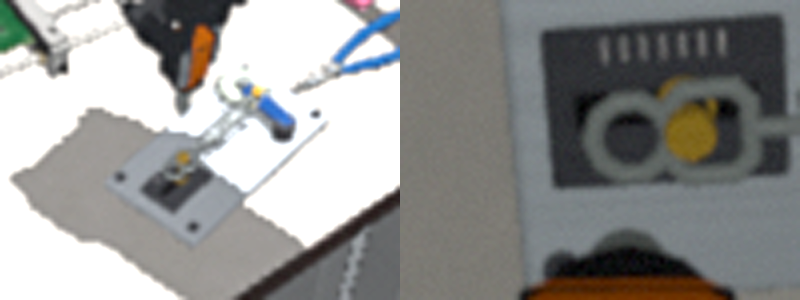

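The eye is hooked under the head and free of the puller. I'll lower the puller into the stand.

```bash

python3 -m handwheel '[[-1,[0.4,0.2,-30],0],[-1,[0,0,-20],0],[-1,[0,0,-8],0],[-1,[0,0,-4],0],[-1,[0,0,-3],0],[-1,[0,0,-3],0],[-1,[0,0,0],0],[-1,[0,0,0],0]]'>/dev/null; python3 f.py
python3 -m handwheel '[[-1,[0,0,-5],0],[-1,[0,0,-5],0],[-1,[0,0,-4],0],[-1,[0,0,-4],0],[-1,[0,0,-2],0],[-1,[0,0,-1],0],[-1,[0,0,0],0],[-1,[0,0,0],0]]'>/dev/null; python3 f.py
```

```text
F [ 0.13 -0.42 -0.74] 0.9 pos [480.47 240.84  82.33] 21.25
F [ 0.07 -0.15 -0.64] 0.7 pos [480.44 240.82  61.22] 22.25
```

```bash

python3 -m handwheel '[[-1,[0,0,-2],0],[-1,[0,0,-1],0],[-1,[0,0,-0.7],0],[-1,[0,0,0],0],[-1,[0,0,0],0]]'>/dev/null; python3 f.py
python3 -m handwheel '[[-0.4,[0,0,0],0],[-0.2,[0,0,0],0],[0,[0,0,0],0],[1,[0,0,0],0],[1,[0,0,0],0],[1,[0,0,0],0],[1,[0,0,0],0],[1,[0,0,0],0],[1,[0,0,0],0],[1,[0,0,0],0],[1,[0,0,0],0]]'
```

```text
F [ 0.26  0.13 -1.07] 1.1 pos [480.38 240.8   57.42] 22.95
t: 24.05
ee_pos: [480.3, 240.8, 57.4]
eef_rot: [[0.995, 0.096, -0.0], [0.096, -0.995, 0.0], [-0.0, -0.0, -1.0]]
contact_force: [-1.2, -0.5, 0.8]
opening: 85.2
grip_force: 0.0
```

```bash

python3 -m handwheel '[[1,[0,0,10],0],[1,[0,0,30],0],[1,[0,0,40],0],[1,[0,0,40],0],[1,[-20,0,40],0],[1,[0,0,0],0],[1,[0,0,0],0]]'
python3 - <<'E'
from h import *
a=grab('wrist','w11')[0]; b=grab('scene','s11')[0]
I=[cv2.resize(a,(400,300)),cv2.resize(b[220:295,190:290],(400,300),interpolation=cv2.INTER_CUBIC),cv2.resize(b[165:240,275:375],(400,300),interpolation=cv2.INTER_CUBIC)]
I.append(cv2.resize(a[120:240,220:380],(400,300),interpolation=cv2.INTER_CUBIC))
cv2.imwrite('pics/m11.png',np.vstack([np.hstack(I[:2]),np.hstack(I[2:])])[:,:,::-1])
E
```

```text
t: 24.75
ee_pos: [460.5, 240.8, 218.7]
eef_rot: [[0.995, 0.096, 0.002], [0.096, -0.995, 0.001], [0.002, -0.001, -1.0]]
contact_force: [-0.2, 0.0, -0.5]
opening: 85.4
grip_force: 0.0
```

View pics/m11.png

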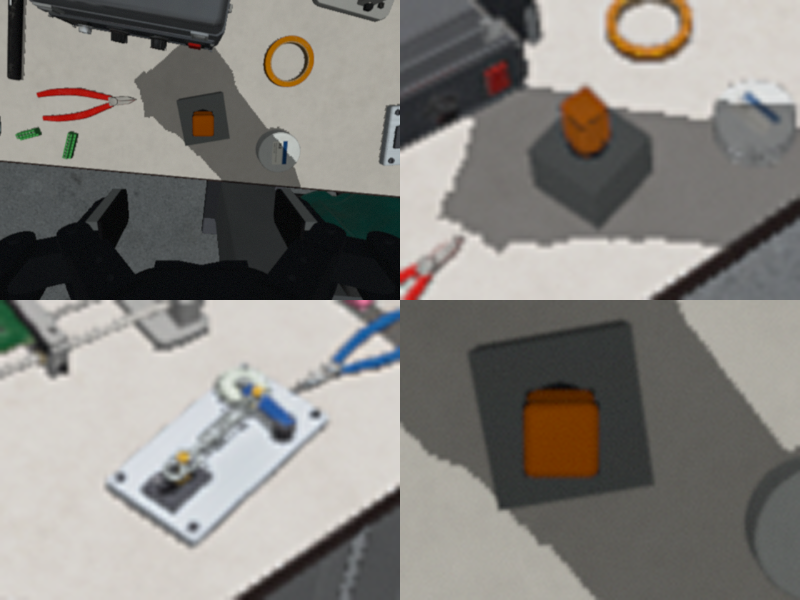

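The puller is upright and fully home in its stand. The eye is still hooked on the post, and nothing else has moved.

```bash
python3 -c "
from workcell import bot; print(bot.close_job())"
```

```text
the job is handed in; nothing more can be done
None
```

I handed the job in at about 25 s, with the spring's long eye hooked under the post's head and the puller released, upright and home in its stand; the hand-in gave no verdict, and the highest load I read was about 6 N.

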